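# Square the levelling bar up to the stop rail

### The arm

A 7-joint arm with a two-finger parallel gripper is mounted at the origin on a cart in front of the work surface, level with it; the furniture and walls round the work are solid. World frame = base frame: x ahead of the robot, y to its left, z up, the work surface at z = 0. Lengths are in mm, angles in rad, forces in N, time in s.
With the tool pointing down it reaches from about 400 to 850 mm from the base axis. Payload 4.4 kg.
Tool frame: the origin (TCP) lies at the very end of the fingers, on their centre line; the grasp point (between the pads) lies 19 mm behind it; z points along the fingers, y is the line along which they close (so a half turn about z gives the same grasp; the last joint's range is limited). The gripper opens to 94 mm and grips with 3 to 60 N. Pads are 16 mm wide; open, the fingers measure 119 mm over their backs; the gripper's body (75 mm by 177 mm) begins 78 mm behind the grasp point.
Start: joints at [1.204, 0.628, 0.038, 1.517, -0.027, 0.996, -0.02], TCP at [192.614, -620.821, 205.478] pointing down, gripper open.
Joint ranges: [-3.06, 3.06], [-0.37, 2.12], [-1.25, 1.32], [0.18, 2.47], [-1.1, 4.24], [0.23, 1.98], [-2.94, 2.94]. Speed limits (rad/s): [2.57, 2.57, 3.14, 3.14, 3.14, 3.14, 3.14].

### API

Orientations are given as a rotation vector (axis times angle).
In Python, from cell import telemetry, get_image, hand_in gives the robot as it stands.
- The arm moves only by the shell command python3 -m creep 'ROWS'. ROWS is text: rows parted by semicolons, each of 7 numbers parted by spaces: the shift along the tool's x, y, z each as a share of 20 cm, from -1 to 1, then the turn, a rotation vector about the tool's x, y, z each as a share of 90 degrees, from -1 to 1, then the closure, from -1 (fully open) to 1 (shut). A call has 1 to 5 rows; each row is the pose to reach, as a shift and turn from the pose commanded when the call began, along the tool's axes at that moment; what a row does not reach only later rows make up. A row lasts 1/12 s, in which the tool goes at most 41.7 mm and 7.16 degrees, less where a joint would pass 70% of its speed; a pose out of reach is approached as far as the arm can. A call with a number of a shift or a turn outside -1 to 1 is refused whole. A call with a gripper value outside its range is refused whole. The fingers move at their own pace and stop on an object; the grip force is fixed at half the most. Time passes only in rows, so rows that repeat a pose let the fingers close. It gives the time, the measured TCP pose, the force, the opening and the grip force at its end, in the units of the state.
- telemetry.state(): the state, without advancing time (a new reading comes with each control period).
- get_image(name): name is "scene" or "top" or "wrist"; returns a dict with "frame" (384x512x3 uint8, red, green, blue), "fovy" (degrees; the focal length in pixels is half the picture's height over the tangent of half this angle, whatever the lens; pixels are square), "cx", "cy" (the principal point, pixels), "eye" and "orientation" of the camera in the world. Camera axes: x right, y up, looking along -z (the intrinsics and any distortion apply to the point x, -y, -z); pixel columns grow to the right and rows downward; lengths in mm; the calibration is good to about 2 mm. A picture is of the moment at which its call begins. There is no depth.
- hand_in(): hands the job in; it is judged then, once.
The state is a dict: "t": time; "q": joint angles; "dq": joint speeds; "joint_efforts": joint torques, N m; "eef_pos": TCP position; "tcp_rot": TCP orientation; "force": force on the tool from outside, world axes, zero at the start; "torque": the same for the moment, N m; "opening": finger opening in mm; "finger_force": force on a finger pad.
Only numpy, scipy, OpenCV 4.12 (cv2) and the standard library are available. Lean on these libraries where they do the work, as an engineer would, in place of code of your own. Each camera call takes 0.05 s, during which the arm holds its last target. There are 200 camera calls.

### The job

Put the aluminium levelling bar back in its place at the dark steel stop rail: push it across the desk (a push near each end in turn squares it up) until its whole long side lies flat against the rail's near face, parallel to it, and let go. Keep it flat on the desk all the time, do not lift it, and leave the wooden bar where it lies.

Things in the scene. Friction and masses are not known exactly. Their poses are not given: they have to be found in the camera images.
- bar_aluminium: loose bar of silvery aluminium with black ends; 180x36x24 mm block. Origin: centre of its underside. y runs along its length (ends at +/-90 mm), x across it (long sides at +/-18 mm), z up. About 0.25 kg; slides and turns on the desk under 1 to 3 N. Starts with its centre 80 to 100 mm short of the rail face, up to 25 degrees askew to it, at the left or right half of the rail.
- bar_wood: loose bar of brown wood with darker ends, same shape: 180x36x24 mm block. Origin: centre of its underside. y runs along its length (ends at +/-90 mm), x across it (long sides at +/-18 mm), z up. Lies before the other half of the rail and must stay there.
- stop_rail: dark steel angle fixed to the desk, 520 mm long, running left to right beyond the bars; near face 32 mm high, 35 mm foot behind it. Origin: middle of the near face, at desk level. y along the rail, x square to the face and away from the robot, z up. A bar against it has its centre at x = -18 mm and its y axis along this y (either way round).
Things that resemble listed ones, but are neither listed nor needed, are in the scene too. What is shaped like the bar_aluminium but purple is not meant.

How it is judged:
By the outcome, as a careful person would: the job done as asked, in the order asked, and still so for the second after the job is handed in, with the robot touching nothing.
It also fails if it takes over 45 s, if anything falls off the work surface, if the arm or the gripper's body presses on something with over 40 N, if the wrist force passes 120 N, or if a joint passes its speed limit or range.

## Working session

There is one attempt and no reset: what is moved stays moved. The work goes in short steps, Python scripts to look and compute and a shell command to move; the robot and the scene stay as the last step left them, time stands still between calls to the robot, and variables do not carry over. Pictures are saved under pics/ and viewed, at most 10 in all, crops included, and the job is handed in when it is done.

```bash
mkdir -p pics
cat > h.py <<'E'
import numpy as np, cv2
from cell import telemetry, get_image, hand_in
from scipy.spatial.transform import Rotation as R
def snap(n,f):
    d=get_image(n); cv2.imwrite(f'pics/{f}.png',cv2.cvtColor(d['frame'],cv2.COLOR_RGB2BGR)); return d
E
python3 - <<'E'
from h import *
for n in('top','scene'):
    d=snap(n,n+'0'); print({k:v for k,v in d.items() if k!='frame'})
s=telemetry.state(); print(s)
a=cv2.imread('pics/top0.png');b=cv2.imread('pics/scene0.png')
E
```

```text
{'fovy': 53.51683999275758, 'cx': 257.14048311359505, 'cy': 196.821331819122, 'eye': array([ 457.17125602, -294.33754859, 1414.01605185]), 'orientation': array([ 0.05032253, -0.03114034, -1.58026405])}
{'fovy': 43.17924381813676, 'cx': 243.76737813669226, 'cy': 175.640477926024, 'eye': array([   70.32803504, -1283.57194693,  1075.15315187]), 'orientation': array([ 0.82222073, -0.16917649, -0.44061724])}
{'t': 0.1, 'q': array([ 1.20418672,  0.62927235,  0.03846442,  1.51821903, -0.02700113,
        0.99629479, -0.01996659]), 'dq': array([-1.43443186e-04, -2.67181243e-03,  7.28388844e-05, -3.05992253e-03,
       -1.39135981e-04,  3.53603320e-04, -7.03707776e-04]), 'joint_efforts': array([ 4.31467546e-03, -5.50791049e+01,  1.14833482e+00, -1.87116373e+01,
       -5.19883737e-02,  1.92093226e-02,  5.06957122e-05]), 'eef_pos': array([ 192.43903293, -620.25671462,  204.64996721]), 'tcp_rot': array([-3.10448824e+00, -4.70511568e-01,  4.36311109e-04]), 'force': array([-0.63954099,  0.26257154, -0.18784718]), 'torque': array([ 0.00819656, -0.03488068,  0.01189638]), 'finger_force': 0.0, 'opening': 94.26114721102188}
```

View pics/top0.png

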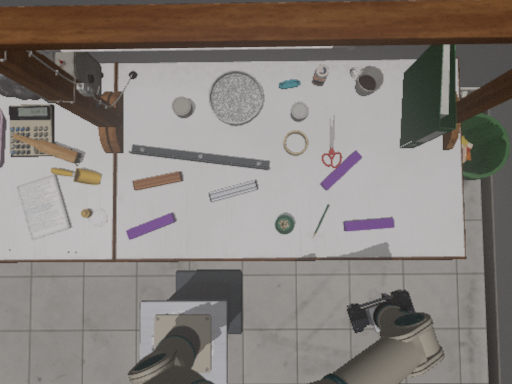

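View pics/scene0.png

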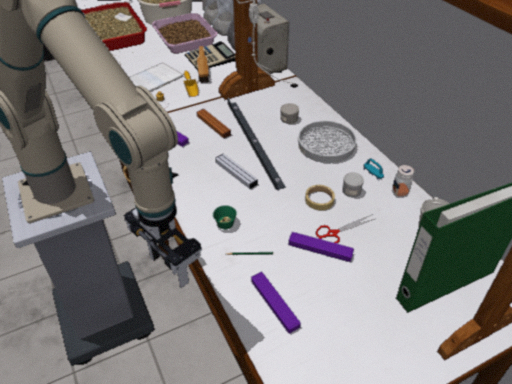

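Top view: candidates are the silver bar with black ends (233,191), the wooden bar (157,181), and purple bars (150,226), (341,170), (368,224). The rail is the dark strip from (132,150) to (269,166). I choose the silver bar at (233,191), which is at (237,170) in the scene view, and check it in a crop.

```bash
cat >> h.py <<'E'
def ray(d,p):
    f=192/np.tan(np.radians(d['fovy']/2)); p=np.atleast_2d(p).astype(float)
    v=np.c_[(p[:,0]-d['cx'])/f,-(p[:,1]-d['cy'])/f,-np.ones(len(p))]
    return R.from_rotvec(d['orientation']).apply(v)
def onz(d,p,z):
    v=ray(d,p); e=np.array(d['eye']); return e+v*((z-e[2])/v[:,2])[:,None]
def meet(d1,p1,d2,p2):
    a,b=np.array(d1['eye']),np.array(d2['eye']); u=ray(d1,p1)[0];v=ray(d2,p2)[0]
    s=np.linalg.lstsq(np.c_[u,-v],b-a,rcond=None)[0]; P,Q=a+s[0]*u,b+s[1]*v
    return (P+Q)/2,np.linalg.norm(P-Q)
E
python3 - <<'E'
from h import *
t=cv2.imread('pics/top0.png');s=cv2.imread('pics/scene0.png')
A=cv2.resize(t[135:215,120:285],None,fx=4.8,fy=4.8,interpolation=cv2.INTER_CUBIC)
cv2.imwrite('pics/c_top.png',A)
B=cv2.resize(s[90:200,170:300],None,fx=5,fy=5,interpolation=cv2.INTER_CUBIC)
cv2.imwrite('pics/c_scene.png',B)
E
```

```text
(no output)
```

View pics/c_top.png

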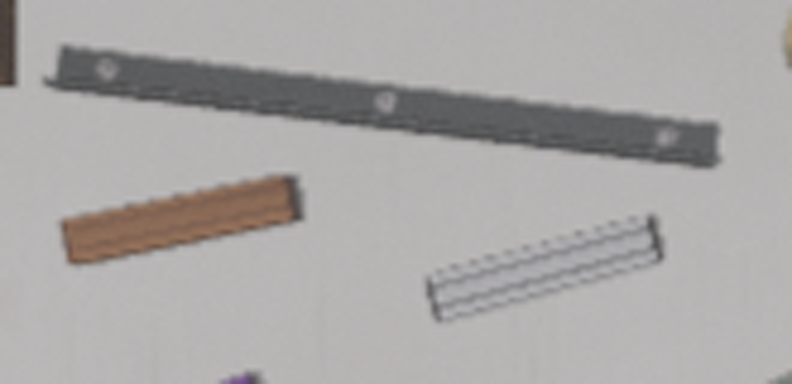

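View pics/c_scene.png

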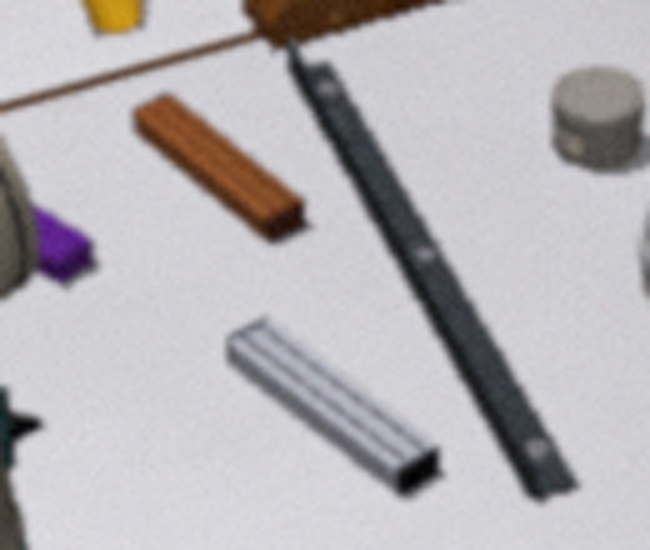

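The crops confirm it: the silver bar has black ends, and its top-crop corners are (428,280), (440,320), (662,258), (652,216). The rail's near face runs from (45,84) to (717,165).

Run:
```python
from h import *
def cam(fovy,cx,cy,e,o): return dict(fovy=fovy,cx=cx,cy=cy,eye=np.array(e),orientation=np.array(o))
T=cam(53.51683999,257.14048,196.82133,[457.17125602,-294.33754859,1414.01605185],[0.05032253,-0.03114034,-1.58026405])
S=cam(43.17924382,243.76738,175.64048,[70.328,-1283.572,1075.153],[0.82222073,-0.16917649,-0.44061724])
t=lambda *p:np.array(p)/4.8+[120,135]-.4
s=lambda *p:np.array(p)/5+[170,90]-.4
for n,a,b in(('farL',t(428,280),s(265,320)),('farR',t(652,216),s(437,450)),('nearL',t(440,320),s(228,345)),('nearR',t(662,258),s(399,475)),('railbaseR',t(717,165),s(538,500)),('railL',t(45,83),s(293,45)),('woodR',t(296,177),s(303,210))):
    P,g=meet(T,a,S,b); print(n,P.round(1),'gap',round(g,1))
c=np.array([onz(T,t(*p),24)[0] for p in((428,280),(652,216),(662,258),(440,320))])
print(c.round(1),c.mean(0)); d=c[1]+c[2]-c[0]-c[3]; print('bar dir',np.degrees(np.arctan2(d[1],d[0])))
r=np.array([onz(T,t(*p),0)[0] for p in((45,84),(717,167))]); d=r[1]-r[0]; print(r.round(1),np.degrees(np.arctan2(d[1],d[0])),np.linalg.norm(d))
n=np.array([-d[1],d[0]])/np.hypot(*d[:2]); print('n',n,'dist corners',(c[:,:2]-r[0,:2])@n, 'along from L',(c[:,:2]-r[0,:2])@d[:2]/np.linalg.norm(d))
st=telemetry.state(); M=R.from_rotvec(st['tcp_rot']).as_matrix(); print(M.round(3))
```

```text
farL [ 545.9 -100.2   20. ] gap 0.5
farR [ 591.3 -271.4   20.6] gap 3.5
nearL [ 514.9 -108.6   16.4] gap 0.4
nearR [ 559.6 -278.9   18.7] gap 2.4
railbaseR [ 6.345e+02 -3.228e+02  5.000e-01] gap 0.9
railL [702.1 194.2  22. ] gap 3.1
woodR [624.6   2.5  17.1] gap 3.6
[[ 545.4 -100.6   24. ]
 [ 592.6 -272.1   24. ]
 [ 560.3 -279.4   24. ]
 [ 514.7 -109.7   24. ]] [ 553.25728408 -190.45970347   24.        ]
bar dir -74.78285810061755
[[ 703.7  202.5    0. ]
 [ 632.6 -322.6    0. ]] -97.71468335854458 529.8980503356921
n [ 0.99094883 -0.13424014] dist corners [-116.20675846  -46.43915679  -77.38598339 -145.35465552] along from L [321.68506998 485.2254088  496.81009555 334.7876117 ]
[[ 0.955  0.296 -0.001]
 [ 0.296 -0.955  0.002]
 [-0.    -0.002 -1.   ]]
```

```bash
python3 -m creep '.65 -.57 0 0 0 0 -1;.65 -.57 0 0 0 0 -1;.65 -.57 0 0 0 0 -1;.65 -.57 0 0 0 0 -1;.65 -.57 0 0 0 0 -1'; python3 -m creep '.65 -.57 0 0 0 0 -1;.65 -.57 0 0 0 0 -1;.65 -.57 0 0 0 0 -1;.65 -.57 0 0 0 0 -1;.65 -.57 0 0 0 0 -1'; python3 -m creep '.65 -.57 0 0 0 .277 -1;.65 -.57 0 0 0 .277 -1;.65 -.57 0 0 0 .277 -1;.65 -.57 0 0 0 .277 -1;.65 -.57 0 0 0 .277 -1'
python3 - <<'E'
from h import *
s=telemetry.state(); print(s['eef_pos'],R.from_rotvec(s['tcp_rot']).as_matrix().round(3),s['t'])
snap('wrist','w1')
d=get_image('wrist');print({k:v for k,v in d.items() if k!='frame'})
E
```

```text
t: 0.52
eef_pos: [288.1, -465.7, 205.1]
tcp_rot: [-3.098, -0.484, -0.005]
force: [-0.7, 0.3, 0.0]
opening: 94.5
finger_force: 0.0
t: 0.93
eef_pos: [377.6, -318.6, 205.3]
tcp_rot: [-3.099, -0.486, -0.003]
force: [0.2, 0.7, 0.6]
opening: 94.2
finger_force: 0.0
t: 1.35
eef_pos: [467.2, -172.1, 205.2]
tcp_rot: [-3.132, 0.203, -0.002]
force: [0.3, 0.4, 1.2]
opening: 93.5
finger_force: 0.0
[ 467.15009384 -172.06312402  205.24049276] [[ 0.992 -0.129  0.001]
 [-0.129 -0.992  0.003]
 [ 0.001 -0.003 -1.   ]] 1.35
{'fovy': 62.874824345283685, 'cx': 255.4394590374903, 'cy': 189.0426433979938, 'eye': array([ 537.17931089, -181.37594055,  384.83651849]), 'orientation': array([-0.17995038,  0.20762973, -1.68611923])}
```

View pics/w1.png

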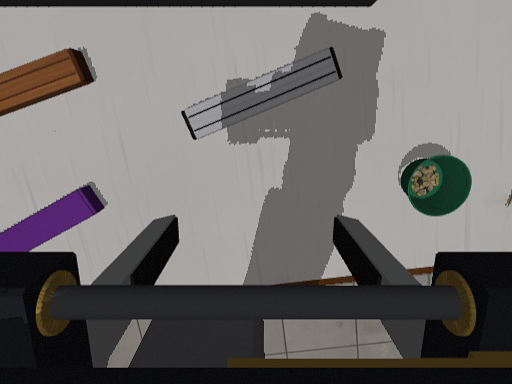

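The wrist view shows the aluminium bar with top corners (182,112), (332,48), (341,76), (192,139). The purple bar's near end is at about (103,205), the pot at (435,185), and the rail's near edge at the top, y≈5.

Run:
```python
from h import *
d=dict(fovy=62.874824345283685,cx=255.4394590374903,cy=189.0426433979938,eye=np.array([537.17931089,-181.37594055,384.83651849]),orientation=np.array([-0.17995038,0.20762973,-1.68611923]))
c=onz(d,[(182,112),(332,48),(341,76),(192,139)],24);print(c.round(1),c.mean(0))
e=c[1]+c[2]-c[0]-c[3];print(np.degrees(np.arctan2(e[1],e[0])),np.linalg.norm(e)/2,np.linalg.norm(c[0]-c[3]))
print('purple',onz(d,[(103,205),(84,187)],24).round(1),'pot',onz(d,[(402,185)],30).round(1))
print('rail',onz(d,[(0,7),(373,5)],32).round(1),onz(d,[(0,7),(373,5)],0).round(1))
# bar height: triangulate with top view
T=dict(fovy=53.51683999,cx=257.14048,cy=196.82133,eye=np.array([457.17125602,-294.33754859,1414.01605185]),orientation=np.array([0.05032253,-0.03114034,-1.58026405]))
for p,q in(((182,112),(428,280)),((332,48),(652,216)),((341,76),(662,258)),((192,139),(440,320))):
  print(meet(d,p,T,np.array(q)/4.8+[120,135]-.4))
```

```text
[[ 546.6  -99.1   24. ]
 [ 591.9 -269.6   24. ]
 [ 562.5 -277.4   24. ]
 [ 515.7 -105.1   24. ]] [ 554.14376896 -187.79873034   24.        ]
-74.96989187394134 177.47269685619622 31.41186996039935
purple [[451.6  14.5  24. ]
 [476.1  31.5  24. ]] pot [[ 433.7 -338.8   30. ]]
rail [[ 671.2   63.5   32. ]
 [ 625.7 -311.4   32. ]] [[ 683.3   85.7    0. ]
 [ 633.7 -323.1    0. ]]
(array([ 545.55053787, -101.62400484,   33.40485513]), np.float64(1.6591903567282607))
(array([ 593.41493605, -271.93757065,   14.31821736]), np.float64(0.18867386057175212))
(array([ 561.93083993, -279.33458671,   16.6378561 ]), np.float64(2.077598314284117))
(array([ 515.38145289, -110.14413989,   39.94427062]), np.float64(4.235242036071809))
```

```bash
python3 -m creep '0 .06 .9 0 0 0 -1;0 .06 .9 0 0 0 -1;0 .06 .9 0 0 0 -1;0 .06 .9 0 0 0 -1;0 .06 .9 0 0 0 -1'; python3 -m creep '0 0 .08 0 0 0 -1;0 0 .08 0 0 0 -1;0 0 .08 0 0 0 -1'; python3 -m creep '.03 0 0 0 0 0 -1;.06 0 0 0 0 0 -1;.09 0 0 0 0 0 -1;.12 0 0 0 0 0 -1;.15 0 0 0 0 0 -1'
```

```text
t: 1.87
eef_pos: [457.7, -191.9, 20.7]
tcp_rot: [-3.133, 0.215, 0.012]
force: [-0.4, 0.8, -0.2]
opening: 94.0
finger_force: 0.0
t: 2.12
eef_pos: [460.8, -192.0, 9.0]
tcp_rot: [3.134, -0.214, -0.003]
force: [0.7, 0.2, 0.0]
opening: 94.2
finger_force: 0.0
t: 2.53
eef_pos: [493.4, -194.7, 10.2]
tcp_rot: [3.134, -0.21, 0.003]
force: [-0.8, 0.1, -0.2]
opening: 93.9
finger_force: 0.0
```

```bash
python3 -m creep '.03 0 0 0 0 0 -1;.06 0 0 0 0 0 -1;.09 0 0 0 0 0 -1;.12 0 0 0 0 0 -1;.15 0 0 0 0 0 -1';python3 -m creep '.03 0 0 0 0 0 -1;.06 0 0 0 0 0 -1;.09 0 0 0 0 0 -1;.12 0 0 0 0 0 -1;.15 0 0 0 0 0 -1'
python3 - <<'E'
from h import *
snap('wrist','w2')
E
```

```text
t: 2.95
eef_pos: [521.7, -198.3, 9.3]
tcp_rot: [-3.134, 0.21, 0.002]
force: [-1.4, 0.4, 0.4]
opening: 93.7
finger_force: 0.4
t: 3.37
eef_pos: [552.0, -202.7, 9.5]
tcp_rot: [3.134, -0.211, 0.0]
force: [-0.5, 0.9, -1.3]
opening: 94.1
finger_force: 0.3
```

View pics/w2.png

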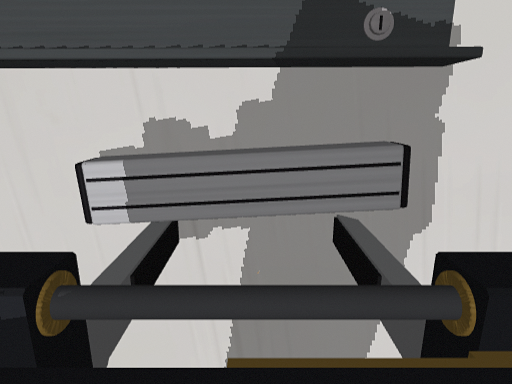

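The bar, from (80,190) to (408,175), is nearly square and ahead of both fingers; the rail's near face is at y≈66 and ends at about x=460, so the bar lies wholly within it. I go on pushing.

```bash
python3 -m creep '.03 0 0 0 0 0 -1;.06 0 0 0 0 0 -1;.09 0 0 0 0 0 -1;.12 0 0 0 0 0 -1;.15 0 0 0 0 0 -1';python3 -m creep '.02 0 0 0 0 0 -1;.04 0 0 0 0 0 -1;.06 0 0 0 0 0 -1;.06 0 0 0 0 0 -1'; python3 -m creep '.01 0 0 0 0 0 -1;.02 0 0 0 0 0 -1;.02 0 0 0 0 0 -1'
```

```text
t: 3.83
eef_pos: [581.7, -206.8, 9.4]
tcp_rot: [3.134, -0.211, -0.0]
force: [-0.9, 1.4, -0.1]
opening: 93.9
finger_force: 0.6
t: 4.17
eef_pos: [594.2, -208.4, 9.6]
tcp_rot: [3.134, -0.211, 0.002]
force: [1.3, -1.0, 0.1]
opening: 94.0
finger_force: 0.0
t: 4.42
eef_pos: [597.3, -208.8, 9.5]
tcp_rot: [3.134, -0.211, 0.001]
force: [-1.4, 0.2, 0.6]
opening: 93.9
finger_force: 0.5
```

```bash
python3 -m creep '.01 0 0 0 0 0 -1;.02 0 0 0 0 0 -1;.02 0 0 0 0 0 -1';python3 -m creep '.01 0 0 0 0 0 -1;.02 0 0 0 0 0 -1;.02 0 0 0 0 0 -1'
python3 - <<'E'
from h import *
snap('wrist','w3')
E
```

```text
t: 4.67
eef_pos: [599.6, -209.2, 9.4]
tcp_rot: [-3.134, 0.21, 0.005]
force: [-5.1, -0.1, 4.1]
opening: 93.7
finger_force: 2.4
t: 4.92
eef_pos: [599.7, -209.2, 9.0]
tcp_rot: [-3.133, 0.209, 0.016]
force: [-10.5, 0.1, 8.3]
opening: 93.7
finger_force: 5.6
```

View pics/w3.png

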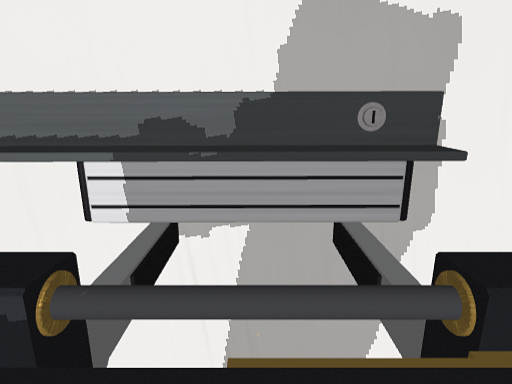

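The bar's far side lies along the rail face from (80,160) to (410,160), evenly along its length, with 10 N of contact force. I back off, lift and check.

```bash
python3 -m creep '-.03 0 0 0 0 0 -1;-.08 0 0 0 0 0 -1;-.15 0 0 0 0 0 -1;-.3 0 0 0 0 0 -1;-.3 0 0 0 0 0 -1'; python3 -m creep '0 0 -.8 0 0 0 -1;0 0 -.8 0 0 0 -1;0 0 -.8 0 0 0 -1;0 0 -.8 0 0 0 -1;0 0 -.8 0 0 0 -1';python3 -m creep '-.3 0 0 0 0 0 -1;-.3 0 0 0 0 0 -1;-.3 0 0 0 0 0 -1'
python3 - <<'E'
from h import *
snap('wrist','w4')
a=cv2.imread('pics/w4.png'); cv2.imwrite('pics/w4c.png',cv2.resize(a[:200],None,fx=1.56,fy=1.56,interpolation=cv2.INTER_CUBIC))
E
```

```text
t: 5.38
eef_pos: [539.9, -201.1, 9.1]
tcp_rot: [-3.133, 0.214, 0.009]
force: [-0.8, 0.6, -0.3]
opening: 94.1
finger_force: 0.0
t: 5.8
eef_pos: [551.7, -203.8, 177.2]
tcp_rot: [3.131, -0.211, 0.025]
force: [0.9, -0.4, 0.1]
opening: 94.1
finger_force: 0.0
t: 6.05
eef_pos: [482.4, -193.5, 169.5]
tcp_rot: [-3.134, 0.214, 0.003]
force: [-0.8, 0.2, 0.4]
opening: 93.9
finger_force: 0.0
```

View pics/w4c.png

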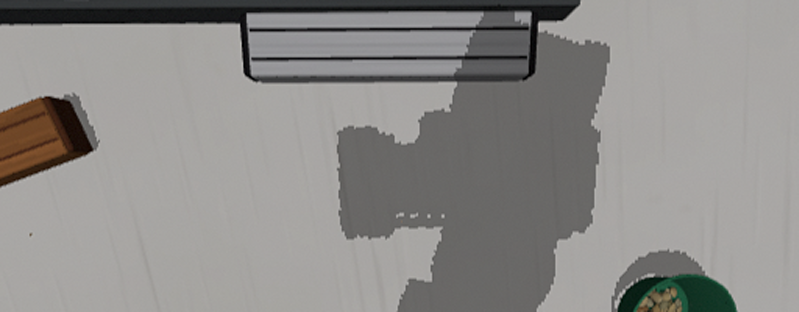

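The bar sits flush along the rail, crop (245,12) to (535,12), with no light gap. The wooden bar is where it was and the gripper is clear.

```bash
python3 -m creep '0 0 0 0 0 0 -1;0 0 0 0 0 0 -1;0 0 0 0 0 0 -1' | head -2; python3 -c "
from cell import hand_in; print(hand_in())"
```

```text
t: 6.35
eef_pos: [487.4, -193.8, 169.3]
the job is handed in; nothing more can be done
None
```

The aluminium bar lies flat along the rail's near face with no gap visible in the last wrist picture, the wooden bar was not touched, and the job was handed in at about 6.4 s with the gripper clear.

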